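Mix the stain bottle on the touch mixer

ROBOT

A 6-joint arm with a two-finger parallel gripper is mounted at the origin on the work surface. World frame = base frame: x ahead of the robot, y to its left, z up, the work surface at z = 0. Lengths are in mm, angles in rad, forces in N, time in s.
With the tool pointing down it reaches from about 325 to 850 mm from the base axis. Payload 15.5 kg.
Tool frame: the origin (TCP) lies on the mounting face of the last link; the fingertips stand 191 mm ahead of it and the grasp point (between the pads) lies 172 mm ahead of it; z points along the fingers, y is the line along which they close (so a half turn about z gives the same grasp; the last joint's range is limited). The gripper opens to 91 mm and grips with 3 to 60 N. Pads are 32 mm wide; open, the fingers measure 118 mm over their backs; the gripper's body (76 mm by 178 mm) begins 60 mm behind the grasp point.
Start: joints at [-1.244, 0.494, 1.345, -0, 1.302, -0.096], TCP at [255.879, -570.223, 404.715] pointing down, gripper open.
Joint ranges: [-2.91, 2.91], [-0.82, 2.16], [0.22, 2.67], [-1.22, 4.37], [0.12, 2.79], [-3.08, 3.08]. Speed limits (rad/s): [1.89, 1.89, 2.57, 3.01, 3.01, 3.01].

INTERFACE

Orientations are given as a unit quaternion [x, y, z, w].
In Python, from cell import r gives the robot as it stands. The module is installed in compiled form; this text tells all that it offers.
- The arm moves only by the shell command python3 -m inch 'ROWS'. ROWS is JSON, a list of rows, each a list of 7 numbers: the opening, from -1 (shut) to 1 (fully open), then the shift along the world's x, y, z normalised to -1 to 1, where 1 is 500 mm, then the turn, a rotation vector about the world's x, y, z normalised to -1 to 1, where 1 is 1.5 rad. In form: [[gripper, x, y, z, wx, wy, wz], ...]. A call has 1 to 8 rows; each row shifts and turns the commanded pose from where the row before left it; what a row does not reach is not made up. A row lasts 1/10 s, in which the tool goes at most 50 mm and 8.59 degrees, less where a joint would pass 70% of its speed; a pose out of reach is approached as far as the arm can. A call with a number of a shift or a turn outside -1 to 1 is refused whole. A call with a gripper value outside its range is refused whole. The fingers move at their own pace and stop on an object; the grip force is fixed at half the most. Time passes only in rows, so rows that do not move let the fingers close. It gives the time, the measured TCP pose, the force, the opening and the grip force at its end, in the units of the state.
- r.read_state(): the state, without advancing time (a new reading comes with each control period).
- r.camera(name): name is "scene" or "top" or "wrist"; returns a dict with "frame" (400x640x3 uint8, blue, green, red), "K" (3x3 intrinsics, pixels), "R" (3x3) and "t" (3): a world point X has camera coordinates R X + t; the wrist camera has in their place "hand_eye" (4x4, takes a point from camera to tool coordinates, whose origin is the TCP and whose axes are the flange's). Camera axes: x right, y down, z forward; pixel columns grow to the right and rows downward; lengths in mm; the calibration is good to about 2 mm. A picture is of the moment at which its call begins: read the wrist's pose just before it. There is no depth.
- r.hand_in(): hands the job in; it is judged then, once.
The state is a dict: "clock": time; "joints": joint angles; "qvel": joint speeds; "joint_efforts": joint torques, N m; "tool_pos": TCP position; "ee_rot": TCP orientation; "ft_force": force on the tool from outside, world axes, zero at the start; "ft_torque": the same for the moment, N m; "grip_width": opening from 0.0 (shut) to 1.0 (fully open); "grip_force": force on a finger pad.
Only numpy, scipy, OpenCV 4.12 (cv2) and the standard library are available. Lean on these libraries where they do the work, as an engineer would, in place of code of your own. Each camera call takes 0.05 s, during which the arm holds its last target. There are 200 camera calls.

TASK

At the carver's stall, pick up the tall slim bottle of wood stain and press it, upright, down onto the round pad of the touch mixer until the pad is fully depressed; keep it down for a good second. Then stand the bottle upright on the round log slice and let go of it.

Things in the scene. Friction and masses are not known exactly. Their poses are not given: they have to be found in the camera images.
- bottle: Tall slim closed bottle, loose, upright: plain cylinder 44 mm in diameter, 120 mm tall, amber glass, paper label; top 22 mm is a black cap 40 mm wide. 0.11 to 0.22 kg. Origin: centre of its underside, z up. Two others of the same make stand about, centres 100 mm or more from it and not wanted: a short bottle (44 mm wide, 58 mm tall) and a squat jar (72 mm wide, 50 mm tall).
- mixer_pad (a joint): How far the mixer's sprung pad is pressed down, in m: 0 at rest, 0.012 fully depressed against its stop. The spring needs about 4.5 N to start and 10.5 N at the stop; the bottle's own weight does not press it down. It springs back when let go.
- pad_top (a point): Centre of the top face of the mixer's pad, a flat level black rubber disc 72 mm in diameter; moves with the pad, 94 mm above the table at rest, 82 mm fully depressed. The pad stands in the middle of the mixer's fixed grey housing, a box 130 by 120 mm, 62 mm tall, with a black collar 80 mm in diameter up to 68 mm.
- slice: The round log slice used as a coaster: a fixed flat disc 110 mm in diameter and 18 mm thick, pale wood with dark bark, lying on the table. Origin at the centre of its underside, z up; its top is 18 mm above the origin.

How it is judged:
By the outcome, as a careful person would: the job done as asked, in the order asked, and still so for the second after the job is handed in, with the robot touching nothing.
It also fails if it takes over 45 s, if anything falls off the work surface, if the arm or the gripper's body presses on something with over 40 N, if the wrist force passes 120 N, or if a joint passes its speed limit or range.

## Working session

There is one attempt and no reset: what is moved stays moved. The work goes in short steps, Python scripts to look and compute and a shell command to move; the robot and the scene stay as the last step left them, time stands still between calls to the robot, and variables do not carry over. Pictures are saved under pics/ and viewed, at most 10 in all, crops included, and the job is handed in when it is done.

```bash
mkdir -p pics; python3 - <<'E'
from cell import r
import cv2, numpy as np
s=r.read_state(); print(s['clock'],s['tool_pos'],s['ee_rot'],s['grip_width'])
for n in("scene","top"):
    c=r.camera(n); cv2.imwrite(f"pics/{n}0.png",c["frame"]); np.savez(f"{n}.npz",**c)
    print(n,c["K"].tolist(),np.round(c["R"],3).tolist(),c["t"])
E
```

```text
0.0 [ 255.82038702 -570.07627547  404.12847184] [ 9.77842825e-01  2.09339490e-01 -8.25465027e-05 -6.17225601e-04] 1.0034779746979943
scene [[362.8751029828756, 0.0, 321.36178401699374], [0.0, 362.8751029828756, 195.322465444635], [0.0, 0.0, 1.0]] [[0.144, 0.99, -0.005], [0.861, -0.128, -0.493], [-0.489, 0.066, -0.87]] [ -59.60440698 -414.69107587 1291.3051996 ]
top [[441.8798694196355, 0.0, 319.62429304146235], [0.0, 441.8798694196355, 194.986349682433], [0.0, 0.0, 1.0]] [[-0.021, -0.999, -0.031], [-0.997, 0.023, -0.07], [0.071, 0.03, -0.997]] [  27.44474716  529.32542465 1054.2701935 ]
```

View pics/scene0.png

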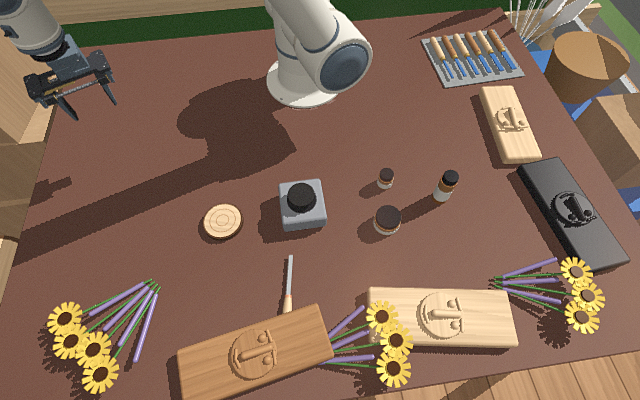

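View pics/top0.png

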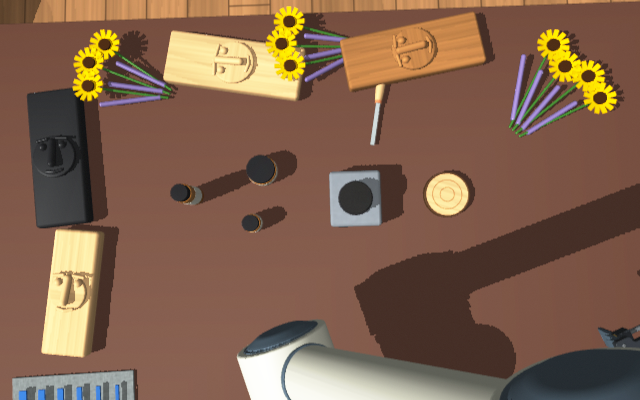

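The tall bottle is at about (446,186) in the scene view, with its cap at (181,192) in the top view. In the top view the mixer pad is at (355,198), the slice at (447,194), and the short bottle and jar at (251,222) and (262,169).

```bash
cat > h.py <<'E'
import numpy as np, cv2
def ray(c,uv,z):
    R,t=c["R"],c["t"]; d=R.T@np.linalg.solve(c["K"],[uv[0],uv[1],1.]); o=-R.T@t
    return o+d*(z-o[2])/d[2]
def blobs(mask,box):
    x0,y0,x1,y1=box; m=np.zeros_like(mask); m[y0:y1,x0:x1]=mask[y0:y1,x0:x1]
    cs,_=cv2.findContours(m,cv2.RETR_EXTERNAL,cv2.CHAIN_APPROX_NONE)
    return max(cs,key=cv2.contourArea)
E
python3 - <<'E'
from h import *
T=dict(np.load("top.npz")); S=dict(np.load("scene.npz"))
def dk(f): return ((f.max(2)<48)*255).astype(np.uint8)
def pale(f): 
    h=cv2.cvtColor(f,cv2.COLOR_BGR2HSV); return ((h[...,2]>110)*255).astype(np.uint8)
for nm,c,m,box,z in [("cap",T,dk,(165,178,196,210),120),("pad",T,dk,(332,172,380,224),94),("slice",T,pale,(415,165,480,225),18),
  ("cap",S,dk,(436,165,464,184),120),("pad",S,dk,(283,178,322,215),94),("slice",S,pale,(195,198,250,245),18)]:
    k=blobs(m(c["frame"]),box); (u,v),rad=cv2.minEnclosingCircle(k); x,y,w,h=cv2.boundingRect(k)
    p=ray(c,(u,v),z); e=ray(c,(u+rad,v),z); print(nm,(x,y,w,h),round(u,1),round(v,1),"pos",p.round(1),"diam",round(2*np.linalg.norm(e-p),1), "moment",ray(c,k[:,0].mean(0),z).round(1))
E
```

```text
cap (179, 185, 11, 16) 182.0 192.3 pos [535.6 318.7 120. ] diam 35.5 moment [536.9 312.9 120. ]
pad (362, 188, 11, 25) 365.0 200.0 pos [510.8 -88.2  94. ] diam 55.4 moment [510.6 -96.8  94. ]
slice (415, 165, 65, 60) 447.0 194.5 pos [ 524.  -291.1   18. ] diam 207.3 moment [ 524.  -291.1   18. ]
cap (442, 174, 15, 10) 449.1 178.8 pos [548.  315.5 120. ] diam 37.3 moment [552.3 310.3 120. ]
pad (287, 196, 29, 17) 300.9 199.0 pos [536.3 -71.1  94. ] diam 74.0 moment [552.3 -69.5  94. ]
slice (195, 198, 55, 47) 222.0 221.0 pos [ 530.6 -292.8   18. ] diam 195.1 moment [ 540.  -291.8   18. ]
```

```bash
python3 - <<'E'
from h import *
T=dict(np.load("top.npz")); S=dict(np.load("scene.npz")); f=T["frame"]
print(f[192,165:210].tolist()); print(f[198,325:390:3].tolist()); print(f[194,415:482:3].tolist())
a=cv2.resize(f[170:226,160:220],None,fx=6,fy=6,interpolation=0); b=cv2.resize(S["frame"][160:216,420:480],None,fx=6,fy=6,interpolation=0)
cv2.imwrite("pics/c1.png",np.hstack([a,b]))
E
```

```text
[[74, 90, 130], [74, 90, 130], [73, 89, 129], [74, 90, 129], [73, 90, 130], [58, 63, 79], [51, 48, 50], [51, 48, 48], [50, 47, 47], [50, 48, 48], [49, 48, 47], [49, 48, 46], [49, 46, 46], [49, 48, 47], [48, 47, 47], [48, 45, 48], [49, 47, 48], [49, 46, 47], [50, 47, 47], [49, 47, 47], [49, 48, 48], [49, 47, 48], [31, 29, 30], [20, 17, 18], [19, 18, 18], [32, 63, 94], [36, 70, 107], [33, 55, 81], [32, 53, 77], [31, 52, 76], [65, 80, 94], [89, 95, 98], [91, 98, 98], [91, 98, 98], [92, 98, 98], [91, 97, 97], [60, 72, 83], [25, 42, 67], [32, 44, 68], [38, 47, 70], [39, 47, 70], [39, 47, 70], [40, 48, 70], [39, 47, 70], [39, 47, 70]]
[[76, 90, 131], [75, 90, 129], [196, 187, 176], [188, 181, 170], [188, 180, 170], [50, 51, 52], [48, 49, 49], [49, 49, 50], [48, 49, 50], [48, 49, 50], [47, 48, 49], [49, 48, 48], [47, 48, 50], [47, 49, 50], [49, 50, 49], [48, 50, 50], [104, 99, 94], [109, 104, 99], [98, 94, 90], [39, 48, 70], [40, 48, 71], [40, 48, 70]]
[[75, 89, 130], [75, 89, 130], [75, 90, 129], [48, 75, 108], [156, 225, 251], [160, 229, 252], [157, 228, 252], [164, 233, 253], [147, 220, 250], [165, 234, 253], [166, 234, 253], [166, 235, 253], [165, 234, 253], [111, 181, 239], [152, 222, 249], [151, 222, 249], [153, 224, 250], [162, 231, 252], [43, 64, 93], [40, 47, 70], [69, 83, 122], [72, 86, 126], [73, 87, 127]]
```

View pics/c1.png

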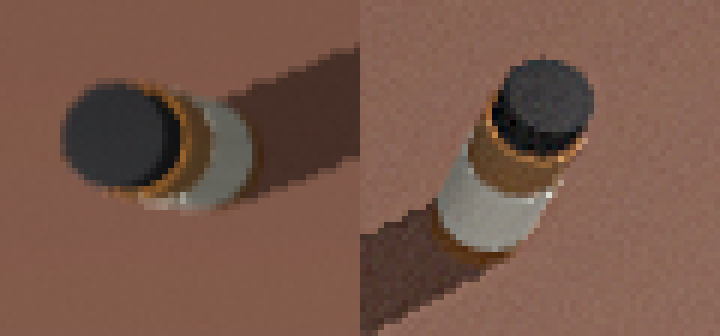

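The close-up shows the cap's lit top face centred at about (178.7,192) in the top view and (451.3,174.7) in the scene view.

```bash
python3 - <<'E'
from h import *
T=dict(np.load("top.npz")); S=dict(np.load("scene.npz"))
print(ray(T,(178.7,192),120),ray(S,(451.3,174.7),120))
def lit(f): return cv2.morphologyEx(((f.max(2)<58)&(f.min(2)>40)).astype(np.uint8),cv2.MORPH_OPEN,np.ones((3,3)))
def sl(f): return ((f[...,2]>190)&(f[...,0]<215)).astype(np.uint8)
for nm,c,m,box,z in [("cap",T,lit,(165,178,196,210),120),("pad",T,lit,(332,172,380,224),94),("slice",T,sl,(415,165,480,225),18),
  ("capS",S,lit,(436,165,464,184),120),("padS",S,lit,(283,178,322,215),94),("sliceS",S,sl,(195,198,250,245),18)]:
    k=blobs(m(c["frame"]),box); x,y,w,h=cv2.boundingRect(k);u,v=x+(w-1)/2,y+(h-1)/2
    p=ray(c,(u,v),z); print(nm,(x,y,w,h),p.round(1),"dx",round(np.linalg.norm(ray(c,(u+w/2,v),z)-p)*2,1),"dy",round(np.linalg.norm(ray(c,(u,v+h/2),z)-p)*2,1))
E
```

```text
[536.49305959 326.02058278 120.        ] [536.57911904 325.15891255 120.        ]
cap (171, 185, 16, 16) [535.4 326.5 120. ] dx 35.9 dy 35.6
pad (340, 182, 31, 32) [517.  -65.9  94. ] dx 69.6 dy 72.0
slice (426, 173, 42, 42) [ 526.4 -290.    18. ] dx 100.2 dy 101.2Traceback (most recent call last):
  File "<stdin>", line 8, in <module>
  File "h.py", line 8, in blobs
    return max(cs,key=cv2.contourArea)
ValueError: max() iterable argument is empty
```

Both views agree: the bottle is at about (536.5, 325.5), the pad at (517, -66) and the slice at (526, -290). I'll move towards the bottle at a safe height.

```bash
python3 -m inch '[[1,0.025,0.08,0,0,0,0],[1,0.025,0.08,0,0,0,0],[1,0.025,0.08,0,0,0,0],[1,0.025,0.08,0,0,0,0],[1,0.025,0.08,0,0,0,0],[1,0.025,0.08,0,0,0,0],[1,0.025,0.08,0,0,0,0],[1,0.025,0.08,0,0,0,0]]'; python3 -m inch '[[1,0.025,0.08,0,0,0,0],[1,0.025,0.08,0,0,0,0],[1,0.025,0.08,0,0,0,0],[1,0.025,0.08,0,0,0,0],[1,0.025,0.08,0,0,0,0],[1,0.025,0.08,0,0,0,0],[1,0.025,0.08,0,0,0,0],[1,0.025,0.08,0,0,0,0]]'
```

```text
clock: 0.9
tool_pos: [355.9, -248.6, 404.6]
ee_rot: [0.978, 0.209, -0.0, -0.0]
ft_force: [0.4, -0.4, -0.4]
grip_width: 0.999
grip_force: 0.0
clock: 1.7
tool_pos: [456.0, 71.6, 404.6]
ee_rot: [0.978, 0.209, -0.0, 0.0]
ft_force: [0.1, -1.4, 0.3]
grip_width: 1.001
grip_force: 0.0
```

```bash
python3 -m inch '[[1,0.023,0.0726,0,0,0,0],[1,0.023,0.0726,0,0,0,0],[1,0.023,0.0726,0,0,0,0],[1,0.023,0.0726,0,0,0,0],[1,0.023,0.0726,0,0,0,0],[1,0.023,0.0726,0,0,0,0],[1,0.023,0.0726,0,0,0,0],[1,0,0,0,0,0,0]]'
python3 - <<'E'
from h import *
from cell import r
from scipy.spatial.transform import Rotation as Ro
s=r.read_state(); c=r.camera("wrist"); f=c["frame"].copy()
H=np.array(c["hand_eye"]); A=np.eye(4); A[:3,:3]=Ro.from_quat(s["ee_rot"]).as_matrix(); A[:3,3]=s["tool_pos"]
W=np.linalg.inv(A@H); cam=dict(K=c["K"],R=W[:3,:3],t=W[:3,3],frame=f); np.savez("w1.npz",**cam)
X=np.array([536.5,325.5,120.]); q=c["K"]@(W[:3,:3]@X+W[:3,3]); q=q/q[2]; print(s["tool_pos"],q,A[:3,1])
cv2.circle(f,(int(q[0]),int(q[1])),3,(0,0,255),-1); cv2.imwrite("pics/w1.png",f)
E
```

```text
clock: 2.5
tool_pos: [537.0, 327.5, 404.0]
ee_rot: [0.978, 0.211, 0.0, -0.0]
ft_force: [0.3, -1.3, -0.1]
grip_width: 1.0
grip_force: 0.0
[536.97895636 327.47177356 404.03002415] [321.66926131 203.6354627    1.        ] [ 4.11790707e-01 -9.11278111e-01 -7.86663116e-04]
```

View pics/w1.png

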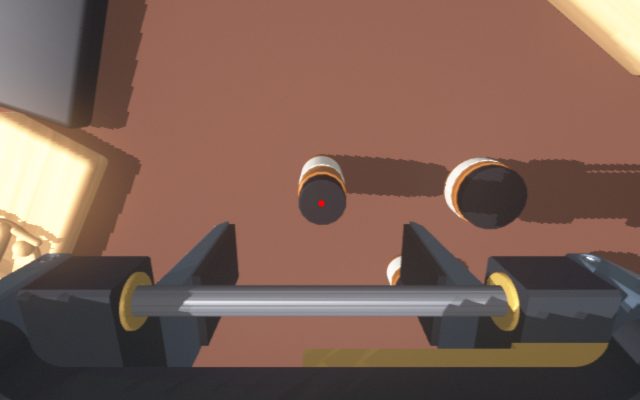

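The wrist view shows the cap centred at about (322,201), which matches the predicted (322,204). The fingers straddle it and the neighbours are clear, so I'll descend.

```bash
python3 -m inch '[[1,0,-0.002,-0.06,0,0,0],[1,0,-0.002,-0.06,0,0,0],[1,0,0,-0.06,0,0,0],[1,0,0,-0.06,0,0,0],[1,0,0,-0.04,0,0,0],[1,0,0,-0.04,0,0,0],[1,0,0,0,0,0,0]]'; python3 -m inch '[[-1,0,0,0,0,0,0],[-1,0,0,0,0,0,0],[-1,0,0,0,0,0,0],[-1,0,0,0,0,0,0],[-1,0,0,0,0,0,0],[-1,0,0,0,0,0,0],[-1,0,0,0,0,0,0],[-1,0,0,0,0,0,0]]'
```

```text
clock: 3.25
tool_pos: [535.4, 320.5, 242.4]
ee_rot: [0.978, 0.209, -0.002, 0.001]
ft_force: [-0.4, 0.4, -0.1]
grip_width: 1.005
grip_force: 0.0
clock: 4.05
tool_pos: [536.4, 322.0, 244.9]
ee_rot: [0.978, 0.209, 0.0, -0.0]
ft_force: [-0.4, 0.6, 4.3]
grip_width: 0.478
grip_force: 29.9
```

Gripped: the opening is 43.5 mm. I'll lift slightly first and check.

```bash
python3 -m inch '[[-1,0,0,0.04,0,0,0],[-1,0,0,0.06,0,0,0],[-1,0,0,0.08,0,0,0],[-1,0,0,0.08,0,0,0],[-1,0,0,0.06,0,0,0],[-1,0,0,0,0,0,0],[-1,0,0,0,0,0,0]]'
python3 - <<'E'
from cell import r
import cv2,numpy as np
s=r.read_state(); print(s["tool_pos"],s["ft_force"],s["ft_torque"],s["grip_width"])
a=r.camera("scene")["frame"][60:240,360:540]; b=r.camera("wrist")["frame"]
cv2.imwrite("pics/lift.png",np.hstack([cv2.resize(a,(400,400)),b[:,120:520]]))
E
```

```text
clock: 4.75
tool_pos: [536.2, 321.8, 404.7]
ee_rot: [0.978, 0.209, 0.0, -0.0]
ft_force: [-0.2, 0.4, -2.7]
grip_width: 0.48
grip_force: 29.9
[536.22913477 321.76704933 404.66359997] [-0.17183743  0.36822335 -2.71197185] [-0.03467321  0.08622956 -0.0206377 ] 0.4798809298028956
```

View pics/lift.png

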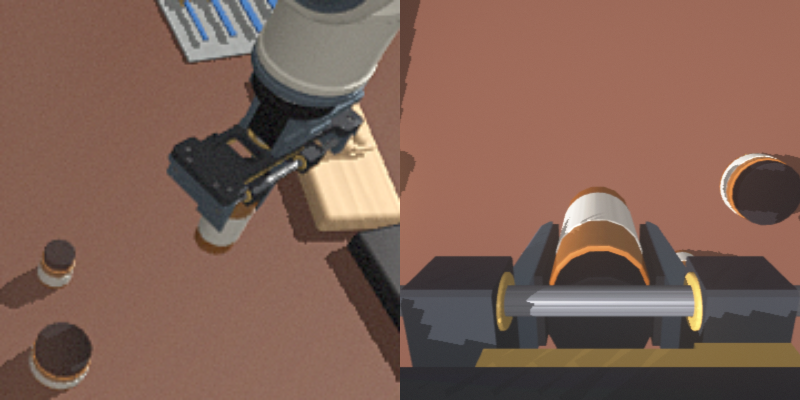

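The scene view shows the bottle upright in the gripper, and the wrist view shows it centred between the fingers at about (600,240). Next I'll move over the pad.

```bash
python3 -m inch '[[-1,-0.002,-0.04,0,0,0,0],[-1,-0.004,-0.08,0,0,0,0],[-1,-0.004,-0.08,0,0,0,0],[-1,-0.004,-0.08,0,0,0,0],[-1,-0.004,-0.08,0,0,0,0],[-1,-0.004,-0.08,0,0,0,0],[-1,-0.004,-0.08,0,0,0,0],[-1,-0.004,-0.08,0,0,0,0]]'; python3 -m inch '[[-1,-0.004,-0.08,0,0,0,0],[-1,-0.004,-0.08,0,0,0,0],[-1,0,-0.016,0,0,0,0],[-1,0,0,-0.04,0,0,0],[-1,0,0,-0.04,0,0,0],[-1,0,0,-0.03,0,0,0],[-1,0,0,0,0,0,0],[-1,0,0,0,0,0,0]]'
python3 - <<'E'
from h import *
from cell import r
from scipy.spatial.transform import Rotation as Ro
s=r.read_state(); print(s["ft_force"])
a=r.camera("scene")["frame"][110:250,230:370]; c=r.camera("wrist"); b=c["frame"]
H=np.array(c["hand_eye"]); A=np.eye(4); A[:3,:3]=Ro.from_quat(s["ee_rot"]).as_matrix(); A[:3,3]=s["tool_pos"]
W=np.linalg.inv(A@H); P=[]
for t in np.arange(0,6.28,.2):
    q=c["K"]@(W[:3,:3]@np.array([517+36*np.cos(t),-66+36*np.sin(t),94])+W[:3,3]); P.append(q[:2]/q[2])
cv2.polylines(b,[np.int32(P)],True,(0,0,255),1)
cv2.imwrite("pics/over.png",np.hstack([cv2.resize(a,(400,400)),b[:,120:520]]))
E
```

```text
clock: 5.65
tool_pos: [520.5, 19.8, 403.7]
ee_rot: [0.978, 0.209, -0.001, -0.0]
ft_force: [1.0, 0.5, -2.4]
grip_width: 0.48
grip_force: 29.9
clock: 6.45
tool_pos: [517.1, -66.1, 349.5]
ee_rot: [0.978, 0.209, -0.001, -0.0]
ft_force: [0.4, 0.1, -1.0]
grip_width: 0.481
grip_force: 29.9
[ 0.42488638  0.13985722 -0.96706668]
```

View pics/over.png

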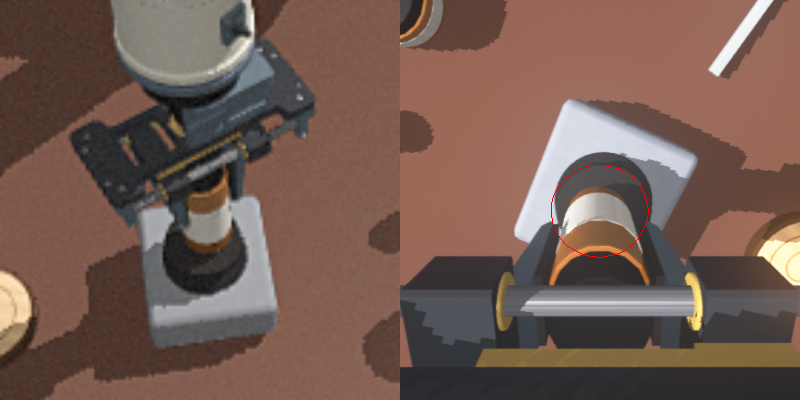

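The scene view shows the bottle upright over the middle of the pad. In the wrist view the predicted pad circle, centred at about (600,210), agrees with the dark pad and collar. Contact should come at a TCP height of about 339 and the stop at about 327.

```bash
python3 -m inch '[[-1,0,0,-0.01,0,0,0],[-1,0,0,-0.01,0,0,0],[-1,0,0,-0.004,0,0,0],[-1,0,0,-0.004,0,0,0],[-1,0,0,-0.004,0,0,0],[-1,0,0,0,0,0,0]]'; python3 -m inch '[[-1,0,0,-0.004,0,0,0],[-1,0,0,-0.004,0,0,0],[-1,0,0,-0.004,0,0,0],[-1,0,0,0,0,0,0],[-1,0,0,0,0,0,0]]'
```

```text
clock: 7.15
tool_pos: [517.5, -66.1, 333.7]
ee_rot: [0.978, 0.209, 0.0, 0.0]
ft_force: [0.5, -0.3, 4.2]
grip_width: 0.478
grip_force: 29.9
clock: 7.65
tool_pos: [517.5, -66.1, 328.0]
ee_rot: [0.978, 0.209, 0.0, 0.0]
ft_force: [-1.4, 1.3, 7.9]
grip_width: 0.48
grip_force: 29.9
```

```bash
python3 -m inch '[[-1,0,0,-0.004,0,0,0],[-1,0,0,0,0,0,0],[-1,0,0,0,0,0,0]]'; python3 -m inch '[[-1,0,0,-0.003,0,0,0],[-1,0,0,0,0,0,0],[-1,0,0,0,0,0,0]]'
```

```text
clock: 7.95
tool_pos: [517.4, -65.8, 326.4]
ee_rot: [0.978, 0.209, 0.0, -0.0]
ft_force: [-3.6, 5.2, 16.2]
grip_width: 0.475
grip_force: 30.0
clock: 8.25
tool_pos: [517.6, -65.7, 325.7]
ee_rot: [0.978, 0.209, 0.001, -0.0]
ft_force: [-6.2, 7.7, 31.1]
grip_width: 0.479
grip_force: 30.0
```

The force rose sharply to 31 N, so the pad is on its stop. I'll hold for about 1.5 s.

```bash
python3 -m inch '[[-1,0,0,0,0,0,0],[-1,0,0,0,0,0,0],[-1,0,0,0,0,0,0],[-1,0,0,0,0,0,0],[-1,0,0,0,0,0,0],[-1,0,0,0,0,0,0],[-1,0,0,0,0,0,0],[-1,0,0,0,0,0,0]]';python3 -m inch '[[-1,0,0,0,0,0,0],[-1,0,0,0,0,0,0],[-1,0,0,0,0,0,0],[-1,0,0,0,0,0,0],[-1,0,0,0,0,0,0],[-1,0,0,0,0,0,0],[-1,0,0,0,0,0,0],[-1,0,0,0,0,0,0]]'
```

```text
clock: 9.05
tool_pos: [517.5, -65.7, 325.7]
ee_rot: [0.978, 0.209, 0.001, -0.0]
ft_force: [-5.6, 8.7, 32.7]
grip_width: 0.477
grip_force: 30.0
clock: 9.85
tool_pos: [517.5, -65.7, 325.7]
ee_rot: [0.978, 0.209, 0.001, -0.0]
ft_force: [-5.2, 6.8, 31.4]
grip_width: 0.476
grip_force: 30.0
```

```bash
python3 - <<'E'
from cell import r
import cv2,numpy as np
a=r.camera("scene")["frame"][110:250,230:370]; b=r.camera("wrist")["frame"]
cv2.imwrite("pics/press.png",np.hstack([cv2.resize(a,(400,400)),b[:,120:520]]))
E
```

```text
(no output)
```

View pics/press.png

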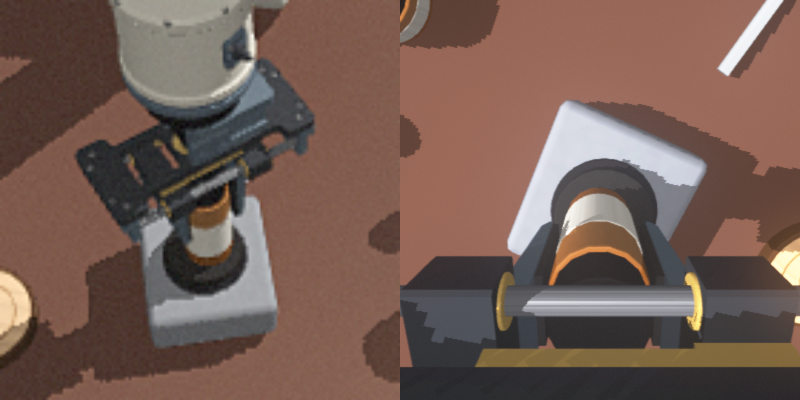

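The press picture shows the bottle still upright on the pad, at about (208,240) in the left half. The pad was held down for 1.6 s or more. Now I'll lift and go to the slice.

```bash
python3 -m inch '[[-1,0,0,0.02,0,0,0],[-1,0,0,0.05,0,0,0],[-1,0,0,0.05,0,0,0],[-1,0.003,-0.048,0,0,0,0],[-1,0.003,-0.08,0,0,0,0],[-1,0.003,-0.08,0,0,0,0],[-1,0.003,-0.08,0,0,0,0],[-1,0.003,-0.08,0,0,0,0]]'; python3 -m inch '[[-1,0.002,-0.08,0,0,0,0],[-1,0,0,-0.06,0,0,0],[-1,0,0,-0.06,0,0,0],[-1,0,0,-0.04,0,0,0],[-1,0,0,0,0,0,0],[-1,0,0,0,0,0,0],[-1,0,0,0,0,0,0]]'
python3 - <<'E'
from h import *
from cell import r
from scipy.spatial.transform import Rotation as Ro
s=r.read_state(); print(s["ft_force"])
a=r.camera("scene")["frame"][130:270,150:290]; c=r.camera("wrist"); b=c["frame"]
H=np.array(c["hand_eye"]); A=np.eye(4); A[:3,:3]=Ro.from_quat(s["ee_rot"]).as_matrix(); A[:3,3]=s["tool_pos"]
W=np.linalg.inv(A@H); P=[]
for t in np.arange(0,6.28,.1):
    q=c["K"]@(W[:3,:3]@np.array([526+55*np.cos(t),-290+55*np.sin(t),18])+W[:3,3]); P.append(q[:2]/q[2])
cv2.polylines(b,[np.int32(P)],True,(0,0,255),1)
cv2.imwrite("pics/over2.png",np.hstack([cv2.resize(a,(400,400)),b[:,120:520]]))
E
```

```text
clock: 10.75
tool_pos: [524.6, -251.7, 384.0]
ee_rot: [0.978, 0.209, -0.0, -0.0]
ft_force: [1.0, 0.9, -1.9]
grip_width: 0.479
grip_force: 30.0
clock: 11.45
tool_pos: [526.3, -290.3, 305.5]
ee_rot: [0.978, 0.209, 0.001, 0.001]
ft_force: [-0.7, -0.7, -1.3]
grip_width: 0.479
grip_force: 30.0
[-0.67373602 -0.71988146 -1.27671675]
```

View pics/over2.png

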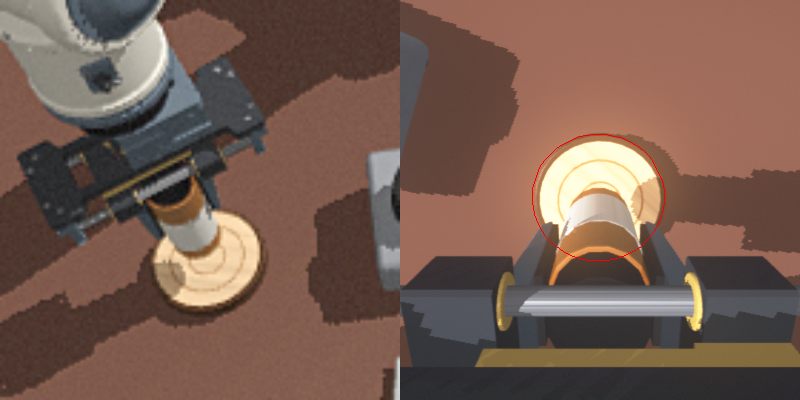

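The predicted slice outline, centred at about (598,197), matches the disc in the wrist view, and the bottle is over its middle. I'll lower it gently.

```bash
python3 -m inch '[[-1,0,0,-0.03,0,0,0],[-1,0,0,-0.03,0,0,0],[-1,0,0,-0.01,0,0,0],[-1,0,0,-0.006,0,0,0],[-1,0,0,0,0,0,0],[-1,0,0,0,0,0,0]]'; python3 -m inch '[[-1,0,0,-0.002,0,0,0],[-1,0,0,-0.002,0,0,0],[-1,0,0,0,0,0,0],[-1,0,0,0,0,0,0]]';  python3 -m inch '[[-1,0,0,-0.002,0,0,0],[-1,0,0,0,0,0,0],[-1,0,0,0,0,0,0]]'
```

```text
clock: 12.15
tool_pos: [526.1, -290.2, 266.9]
ee_rot: [0.978, 0.209, 0.0, 0.0]
ft_force: [-0.2, 0.4, -2.5]
grip_width: 0.477
grip_force: 30.0
clock: 12.55
tool_pos: [525.9, -290.1, 264.2]
ee_rot: [0.978, 0.209, 0.0, -0.0]
ft_force: [-0.1, 0.9, -2.4]
grip_width: 0.479
grip_force: 30.0
clock: 12.85
tool_pos: [525.9, -290.1, 263.2]
ee_rot: [0.978, 0.209, -0.0, -0.0]
ft_force: [-0.2, -0.1, -1.1]
grip_width: 0.477
grip_force: 30.0
```

```bash
python3 -m inch '[[-1,0,0,-0.001,0,0,0],[-1,0,0,0,0,0,0],[-1,0,0,0,0,0,0]]';  python3 -m inch '[[-1,0,0,-0.001,0,0,0],[-1,0,0,0,0,0,0],[-1,0,0,0,0,0,0]]'
```

```text
clock: 13.15
tool_pos: [525.9, -290.1, 262.7]
ee_rot: [0.978, 0.209, 0.0, 0.0]
ft_force: [0.5, 0.1, -1.7]
grip_width: 0.479
grip_force: 30.0
clock: 13.45
tool_pos: [525.9, -290.1, 262.2]
ee_rot: [0.978, 0.209, -0.0, -0.0]
ft_force: [0.0, 0.7, -0.9]
grip_width: 0.477
grip_force: 30.0
```

```bash
python3 -m inch '[[-1,0,0,-0.001,0,0,0],[-1,0,0,0,0,0,0],[-1,0,0,0,0,0,0]]';  python3 -m inch '[[-1,0,0,-0.001,0,0,0],[-1,0,0,0,0,0,0],[-1,0,0,0,0,0,0]]'
```

```text
clock: 13.75
tool_pos: [525.9, -290.1, 262.0]
ee_rot: [0.978, 0.209, 0.0, 0.0]
ft_force: [-1.7, 1.1, 5.4]
grip_width: 0.476
grip_force: 30.0
clock: 14.05
tool_pos: [525.8, -290.1, 262.0]
ee_rot: [0.978, 0.209, 0.0, 0.0]
ft_force: [-3.9, 1.8, 13.7]
grip_width: 0.479
grip_force: 30.0
```

Contact. I'll back off half a millimetre, release and retreat upward.

```bash
python3 -m inch '[[-1,0,0,0.001,0,0,0],[-1,0,0,0,0,0,0],[0.1,0,0,0,0,0,0],[0.3,0,0,0,0,0,0],[0.6,0,0,0,0,0,0],[0.9,0,0,0,0,0,0],[0.9,0,0,0,0,0,0],[0.9,0,0,0,0,0,0]]';  python3 -m inch '[[0.9,0,0,0.03,0,0,0],[0.9,0,0,0.06,0,0,0],[0.9,0,0,0.08,0,0,0],[0.9,0,0,0.08,0,0,0],[0.9,0,0,0.05,0,0,0],[0.9,0,0,0,0,0,0],[0.9,0,0,0,0,0,0],[0.9,0,0,0,0,0,0]]'
python3 - <<'E'
from cell import r
import cv2,numpy as np
a=r.camera("scene")["frame"][130:270,150:290]; b=r.camera("wrist")["frame"]
cv2.imwrite("pics/end.png",np.hstack([cv2.resize(a,(400,400)),b[:,120:520]]))
E
```

```text
clock: 14.85
tool_pos: [525.9, -290.1, 261.7]
ee_rot: [0.978, 0.209, -0.0, -0.0]
ft_force: [-0.9, 0.6, -0.1]
grip_width: 0.939
grip_force: 0.0
clock: 15.65
tool_pos: [525.6, -290.0, 410.5]
ee_rot: [0.978, 0.209, -0.001, -0.001]
ft_force: [-0.3, -0.4, 1.2]
grip_width: 0.953
grip_force: 0.0
```

View pics/end.png

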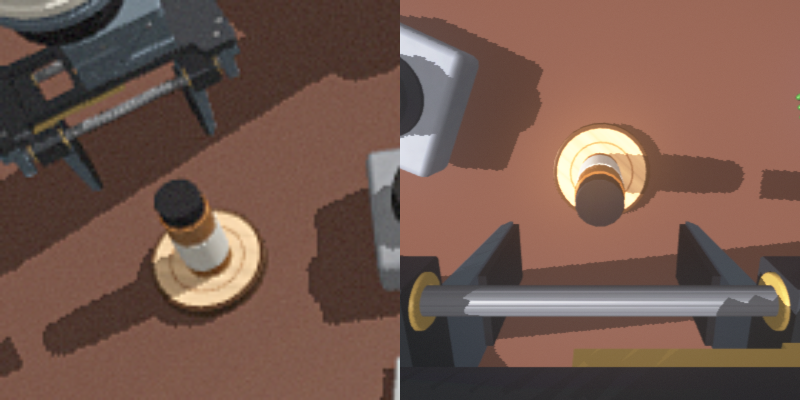

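The bottle stands upright on the middle of the slice, with its cap at about (599,200) in the wrist view, and the gripper is well clear. I'm handing in.

```bash
python3 -c "
from cell import r
print(r.hand_in())"
```

```text
the job is handed in; nothing more can be done
None
```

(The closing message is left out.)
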